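# Put the writing things on their pen rests

### The arm

A 6-joint arm with a two-finger parallel gripper is mounted at the origin on a cart in front of the work surface, level with it; the furniture and walls round the work are solid. World frame = base frame: x ahead of the robot, y to its left, z up, the work surface at z = 0. Lengths are in m, angles in rad, forces in N, time in s.
With the tool pointing down it reaches from about 0.375 to 0.925 m from the base axis. Payload 5.7 kg.
Tool frame: the origin (TCP) lies at the very end of the fingers, on their centre line; the grasp point (between the pads) lies 19 mm behind it; z points along the fingers, y is the line along which they close (so a half turn about z gives the same grasp; the last joint's range is limited). The gripper opens to 88 mm and grips with 3 to 60 N. Pads are 20 mm wide; open, the fingers measure 115 mm over their backs; the gripper's body (75 mm by 178 mm) begins 61 mm behind the grasp point.
Start: joints at [1.164, 0.359, 1.51, -0, 1.272, -0.115], TCP at [0.173, 0.575, 0.223] pointing down, gripper open.
Joint ranges: [-2.97, 2.97], [-1.01, 2.36], [0.21, 2.38], [-0.96, 4.11], [0.2, 2.71], [-2.98, 2.98]. Speed limits (rad/s): [2.39, 2.39, 3.14, 3.14, 3.14, 3.14].

### API

Orientations are given as a unit quaternion [w, x, y, z].
In Python, from workcell import manip, let_go, gripper_close, solve_ik, read_camera, finder gives the robot as it stands. Calls block until the motion is done:
- manip.move_pose(position, orientation): joint-space move of the TCP to a pose.
- manip.move_straight(position, orientation=None, feed=0.15): straight line of the TCP; orientation=None keeps the orientation; feed is the mean speed in m/s.
- manip.move_joints(angles): joint-space move.
- let_go() and gripper_close(effort=None): open the fingers fully, or close them until they stop; effort is the grip in N (None keeps the last).
- manip.sleep(seconds).
- solve_ik(position, orientation): joint angles nearest the present ones, or None.
- read_camera(name): name is "scene" or "side" or "wrist"; returns a dict with "pixels" (400x640x3 uint8, red, green, blue), "depth" (400x640 float32, m along the optical axis (not along the pixel's ray), 0 where there is no reading), "fov_y" (degrees; the focal length in pixels is half the picture's height over the tangent of half this angle, whatever the lens; pixels are square), "cx", "cy" (the principal point, pixels), "R" (3x3) and "t" (3): a world point X has camera coordinates R X + t. Camera axes: x right, y down, z forward; pixel columns grow to the right and rows downward; lengths in m; the calibration is good to about 2 mm. A picture is of the moment at which its call begins.
A pose or a line that the arm cannot do raises manip.MotionError and nothing moves.
- manip.job_done(): hands the job in; it is judged then, once.
Trained networks look in the newest picture that a camera, given by its name, has taken for a name from the list of things; names that differ only in an ending like _2 or _b are one class to them, and where a whole thing is asked for, a point or a joint stands for the part that bears it (a point fixed in the world has none). Each returns a list of dicts, best first, with "conf" (0 to 1); they miss things now and then, are a little off and sometimes report something else, mostly with a low value. They report only what shows in the picture. A call takes as long as a camera call. They do not tell look-alikes from the thing itself.
- finder.search_frame(target, camera): "position" ([column, row] in pixels, amid what is visible of it).
- finder.tip_of(target, camera): "position" ([column, row] in pixels: a listed point, or the origin of a listed thing).
Readings, each from a call of its own:
- manip.current_t(): time.
- manip.current_joints(): joint angles.
- manip.current_joint_velocities(): joint speeds.
- manip.current_joint_efforts(): joint torques, N m.
- manip.current_tool_pos(): TCP position.
- manip.current_ee_rot(): TCP orientation.
- manip.current_contact_force(): force on the tool from outside, world axes, zero at the start.
- manip.current_ft_torque(): the same for the moment, N m.
- manip.current_grip_width(): finger opening in m.
- manip.current_finger_force(): force on a finger pad.
Only numpy, scipy, OpenCV 4.12 (cv2) and the standard library are available. Lean on these libraries where they do the work, as an engineer would, in place of code of your own. Each camera call takes 0.05 s, during which the arm holds its last target. There are 200 camera calls.

### The job

Tidy the writing things on the packing bench: lay the red marker, the black marker, the green pen and the yellow highlighter each on the pen rest of its own colour, lying along the rest in both of its forks with its middle over the middle of the rest, either way round. Leave the stapler and the little carton where they are.

Things in the scene. Friction and masses are not known exactly. Their poses are not given: they have to be found in the camera images.
- marker_red: Felt marker, red with a white band round the middle, round (may roll), 16 mm thick, 136 mm long, 20 g, lying on the bench. Origin: middle of its length, at its underside as it lies at the start; y along its length, z up at the start.
- marker_black: Felt marker, black with a white band round the middle, round (may roll), 16 mm thick, 138 mm long, 20 g, lying on the bench. Origin: middle of its length, at its underside as it lies at the start; y along its length, z up at the start.
- pen_green: Thin green ballpoint pen, 12 mm wide at the clip, 9 mm high, 145 mm long, 15 g, lying on the bench. Origin: middle of its length, at its underside; y along its length, z up at the start.
- highlighter_yellow: Round yellow highlighter with a white label band on the barrel and a thin black ring where the cap begins (may roll), 16 mm thick, 120 mm long, 20 g, lying on the bench. Origin: middle of its length, at its underside as it lies at the start; y along its length, z up at the start.
- rest_red: Red pen rest, the place for the red marker. Fixed. Base 40 x 96 x 5 mm; 38 mm either side of the middle stands an upright V fork, 8 mm thick, arms at 45 degrees, the V's inside corner 14 mm and its tips 31 mm above the bench, 34 mm wide inside at the top; open between the forks. Origin: middle of the underside, on the bench; z up, y along the rest (as the thing is to lie), x across. In it the marker's underside is 17 mm up.
- rest_black: Black pen rest, the place for the black marker. Fixed. Base 40 x 96 x 5 mm; 38 mm either side of the middle stands an upright V fork, 8 mm thick, arms at 45 degrees, the V's inside corner 14 mm and its tips 31 mm above the bench, 34 mm wide inside at the top; open between the forks. Origin: middle of the underside, on the bench; z up, y along the rest (as the thing is to lie), x across. In it the marker's underside is 17 mm up.
- rest_green: Green pen rest, the place for the green pen. Fixed. Base 40 x 96 x 5 mm; 38 mm either side of the middle stands an upright V fork, 8 mm thick, arms at 45 degrees, the V's inside corner 14 mm and its tips 31 mm above the bench, 34 mm wide inside at the top; open between the forks. Origin: middle of the underside, on the bench; z up, y along the rest (as the thing is to lie), x across. In it the pen's underside is about 17 mm up.
- rest_yellow: Yellow pen rest, the place for the yellow highlighter. Fixed. Base 40 x 96 x 5 mm; 38 mm either side of the middle stands an upright V fork, 8 mm thick, arms at 45 degrees, the V's inside corner 14 mm and its tips 31 mm above the bench, 34 mm wide inside at the top; open between the forks. Origin: middle of the underside, on the bench; z up, y along the rest (as the thing is to lie), x across. In it the highlighter's underside is 17 mm up.
- stapler: Bystander: desk stapler, red arm on a black base, 145 x 36 x 53 mm, loose. Origin: centre of the underside, x along its length, z up.
- staple_box: Bystander: small closed grey and brown carton, 39 x 63 x 34 mm, loose. Origin: centre of the underside, y along the longer side, z up.
Things that resemble listed ones, but are neither listed nor needed, are in the scene too. Of the things that look like the marker_black, the larger one is meant.

How it is judged:
At the end, for the whole second after the job is handed in: Each of the four lies at rest in both forks of the rest of its own colour: origin within 15 mm of the rest's middle along it, 11 mm across it, 10 to 40 mm above its underside, length within 0.12 rad of the rest's; stapler and little carton within 15 mm of where they stood (x of marker_red in the frame of rest_red between -0.011 and 0.011 m and y of marker_red in the frame of rest_red between -0.015 and 0.015 m and z of marker_red in the frame of rest_red between 0.01 and 0.04 m and angle between the y axis of marker_red and the y axis of rest_red, either way round below 0.12 rad and linear speed of each of marker_red, marker_black, pen_green, highlighter_yellow below 0.02 m/s and x of marker_black in the frame of rest_black between -0.011 and 0.011 m and y of marker_black in the frame of rest_black between -0.015 and 0.015 m and z of marker_black in the frame of rest_black between 0.01 and 0.04 m and angle between the y axis of marker_black and the y axis of rest_black, either way round below 0.12 rad and x of pen_green in the frame of rest_green between -0.011 and 0.011 m and y of pen_green in the frame of rest_green between -0.015 and 0.015 m and z of pen_green in the frame of rest_green between 0.01 and 0.04 m and angle between the y axis of pen_green and the y axis of rest_green, either way round below 0.12 rad and x of highlighter_yellow in the frame of rest_yellow between -0.011 and 0.011 m and y of highlighter_yellow in the frame of rest_yellow between -0.015 and 0.015 m and z of highlighter_yellow in the frame of rest_yellow between 0.01 and 0.04 m and angle between the y axis of highlighter_yellow and the y axis of rest_yellow, either way round below 0.12 rad and distance of each of stapler, staple_box from where it was at the start of the episode below 0.015 m); the robot touches nothing.
It fails at once if the stapler is moved by more than 15 mm (distance of stapler from where it was at the start of the episode above 0.015 m).
It fails at once if the little carton is moved by more than 15 mm (distance of staple_box from where it was at the start of the episode above 0.015 m).
It also fails if it takes over 109 s, if anything falls off the work surface, if the arm or the gripper's body presses on something with over 40 N, if the wrist force passes 120 N, or if a joint passes its speed limit or range.

## Working session

There is one attempt and no reset: what is moved stays moved. The work goes in short steps, each a Python script; the robot and the scene stay as the last script left them, time stands still between calls to the robot, and variables do not carry over. Pictures are saved under pics/ and viewed, at most 14 in all, crops included, and the job is handed in when it is done.

```bash
mkdir -p pics
cat > h.py <<'E'
import numpy as np, cv2
from workcell import manip, let_go, gripper_close, solve_ik, read_camera, finder
def cam(n,save=None):
    c=read_camera(n)
    if save: cv2.imwrite('pics/'+save,c['pixels'][:,:,::-1])
    return c
def world(c,u,v,z=None):
    f=200/np.tan(np.radians(c['fov_y'])/2); R=np.array(c['R']);t=np.array(c['t'])
    u=np.asarray(u,float);v=np.asarray(v,float)
    d=np.stack([(u-c['cx'])/f,(v-c['cy'])/f,np.ones_like(u)],-1)
    o=-R.T@t; w=d@R
    if z is None:
        s=c['depth'][v.astype(int),u.astype(int)]
    else: s=(z-o[2])/w[...,2]
    return o+w*s[...,None]
E
python3 - <<'E'
from h import *
for n in ('scene','side','wrist'):
    c=cam(n,n+'0.png'); print(n,c['fov_y'],-np.array(c['R']).T@c['t'])
    if n=='wrist': continue
    for k in 'marker_red marker_black pen_green highlighter_yellow rest_red rest_black rest_green rest_yellow stapler staple_box'.split():
        print(k,[(np.round(r['position']).tolist(),round(r['conf'],2),world(c,*r['position'],.01).round(3).tolist()) for r in finder.tip_of(k,n)[:4]])
E
```

```text
scene 52.22436377848177 [-0.31284338 -0.44648366  0.50572914]
marker_red []
marker_black [([346.0, 229.0], 0.73, [0.423, -0.071, 0.01]), ([436.0, 280.0], 0.52, [0.348, -0.31, 0.01]), ([427.0, 213.0], 0.45, [0.599, -0.208, 0.01])]
pen_green [([386.0, 203.0], 0.6, [0.596, -0.098, 0.01])]
highlighter_yellow [([423.0, 214.0], 0.53, [0.59, -0.202, 0.01])]
rest_red [([268.0, 199.0], 0.72, [0.451, 0.182, 0.01])]
rest_black [([308.0, 213.0], 0.91, [0.442, 0.047, 0.01])]
rest_green [([400.0, 243.0], 0.6, [0.435, -0.2, 0.01])]
rest_yellow [([299.0, 182.0], 0.62, [0.586, 0.172, 0.01])]
stapler [([334.0, 190.0], 0.95, [0.594, 0.058, 0.01]), ([263.0, 197.0], 0.58, [0.453, 0.2, 0.01])]
staple_box [([266.0, 175.0], 0.83, [0.576, 0.287, 0.01])]
side 57.24972097182508 [0.51465132 0.90949348 0.36301451]
marker_red [([340.0, 264.0], 0.64, [0.451, 0.325, 0.01])]
marker_black [([352.0, 172.0], 0.55, [0.364, -0.257, 0.01]), ([328.0, 195.0], 0.54, [0.455, -0.032, 0.01])]
pen_green [([271.0, 191.0], 0.46, [0.613, -0.059, 0.01])]
highlighter_yellow [([328.0, 195.0], 0.66, [0.454, -0.032, 0.01]), ([278.0, 182.0], 0.49, [0.6, -0.144, 0.01])]
rest_red [([329.0, 237.0], 0.56, [0.465, 0.218, 0.01])]
rest_black []
rest_green [([327.0, 181.0], 0.69, [0.45, -0.157, 0.01])]
rest_yellow [([262.0, 234.0], 0.92, [0.609, 0.206, 0.01]), ([262.0, 211.0], 0.74, [0.621, 0.081, 0.01]), ([331.0, 210.0], 0.5, [0.451, 0.07, 0.01])]
stapler [([262.0, 214.0], 0.68, [0.619, 0.102, 0.01])]
staple_box [([251.0, 266.0], 0.57, [0.613, 0.336, 0.01])]
wrist 64.32627768373952 [0.10399805 0.59529271 0.38500625]
```

View pics/scene0.png

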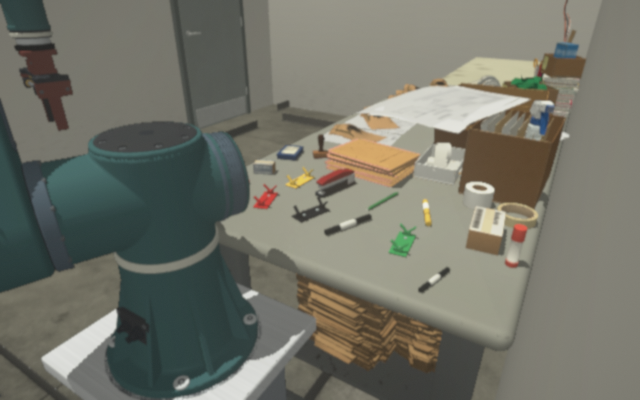

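View pics/side0.png

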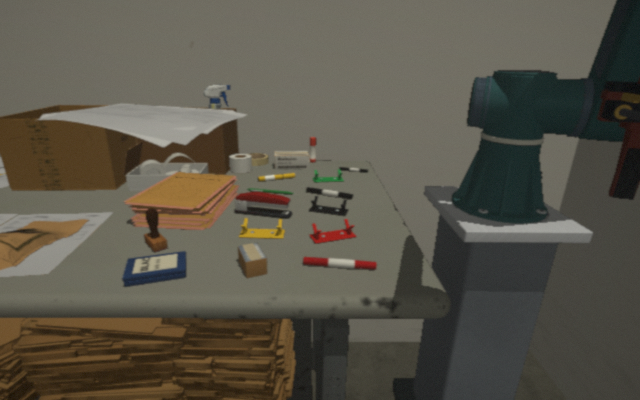

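The scene picture shows the rests: red (268,199), black (310,211), green (403,242), yellow (300,180). The large black marker is at (348,225), the small look-alike at (435,279), the pen at (384,201) and the highlighter at (427,211). The side picture shows the red marker at (340,264). Next I look from above with the wrist camera.

```bash
cat >> h.py <<'E'
from scipy.spatial.transform import Rotation as Ro
def quat(yaw):
    """tool down, finger-closing line (tool y) at angle yaw in world xy"""
    y=np.array([np.cos(yaw),np.sin(yaw),0]); z=np.array([0,0,-1.]); x=np.cross(y,z)
    q=Ro.from_matrix(np.c_[x,y,z]).as_quat(); return q[[3,0,1,2]].tolist()
E
python3 - <<'E'
from h import *
q=manip.current_ee_rot(); m=Ro.from_quat(np.array(q)[[1,2,3,0]]).as_matrix(); print(m.round(2).tolist())
for i,y in enumerate((.18,-.15)):
    for yaw in (np.pi/2,-np.pi/2):
        print(solve_ik([.48,y,.36],quat(yaw)))
for i,y in enumerate((.18,-.15)):
    yaw=np.arctan2(m[1,1],m[0,1]); yaw=np.pi/2*np.sign(m[1,1])
    manip.move_pose([.48,y,.36],quat(yaw))
    c=cam('wrist',f'w{i}.png'); print(manip.current_t(),-np.array(c['R']).T@c['t'],np.array(c['R']).round(2).tolist())
    np.savez(f'w{i}.npz',**c)
    for k in 'marker_red marker_black pen_green highlighter_yellow rest_red rest_black rest_green rest_yellow stapler staple_box'.split():
        print(k,[(np.round(r['position']).tolist(),round(r['conf'],2),world(c,*r['position'],.01).round(3).tolist()) for r in finder.tip_of(k,'wrist')[:3]])
E
```

```text
[[-0.96, 0.29, -0.0], [0.29, 0.96, -0.0], [0.0, -0.0, -1.0]]
[ 2.23960455e-01  1.30800905e-01  1.48369696e+00 -4.44089210e-16
  1.52709479e+00 -1.34683587e+00]
[ 2.23960455e-01  1.30800905e-01  1.48369696e+00 -4.44089210e-16
  1.52709479e+00  1.79475678e+00]
[-4.40324807e-01  1.15170748e-01  1.50206416e+00 -4.44089210e-16
  1.52435775e+00 -2.01112113e+00]
[-4.40324807e-01  1.15170748e-01  1.50206416e+00 -4.44089210e-16
  1.52435775e+00  1.13047152e+00]
3.075 [0.40817923 0.18082246 0.52214117] [[-0.0, 1.0, 0.0], [0.97, 0.0, 0.26], [0.26, 0.0, -0.97]]
marker_red [([403.0, 144.0], 0.97, [0.452, 0.318, 0.01])]
marker_black [([1.0, 78.0], 0.73, [0.353, -0.296, 0.01]), ([170.0, 141.0], 0.69, [0.448, -0.052, 0.01])]
pen_green [([171.0, 239.0], 0.56, [0.614, -0.069, 0.01])]
highlighter_yellow [([97.0, 234.0], 0.83, [0.605, -0.195, 0.01]), ([327.0, 148.0], 0.71, [0.457, 0.198, 0.01])]
rest_red [([326.0, 144.0], 0.76, [0.453, 0.195, 0.01])]
rest_black [([235.0, 148.0], 0.56, [0.458, 0.051, 0.01])]
rest_green [([79.0, 143.0], 0.86, [0.45, -0.196, 0.01])]
rest_yellow [([321.0, 237.0], 0.92, [0.6
[... 303 characters left out ...]
, [0.26, 0.0, -0.97]]
marker_red [([604.0, 143.0], 0.56, [0.451, 0.309, 0.01]), ([585.0, 236.0], 0.29, [0.608, 0.313, 0.01])]
marker_black [([370.0, 140.0], 0.84, [0.446, -0.064, 0.01]), ([212.0, 76.0], 0.57, [0.351, -0.307, 0.01])]
pen_green [([357.0, 237.0], 0.7, [0.61, -0.078, 0.01])]
highlighter_yellow [([286.0, 230.0], 0.91, [0.599, -0.201, 0.01])]
rest_red [([530.0, 150.0], 0.76, [0.463, 0.192, 0.01])]
rest_black [([440.0, 147.0], 0.91, [0.458, 0.049, 0.01])]
rest_green [([282.0, 141.0], 0.95, [0.447, -0.203, 0.01])]
rest_yellow [([507.0, 232.0], 0.95, [0.603, 0.178, 0.01])]
stapler [([442.0, 241.0], 0.94, [0.618, 0.069, 0.01])]
staple_box [([587.0, 236.0], 0.87, [0.609, 0.316, 0.01])]
```

View pics/w0.png

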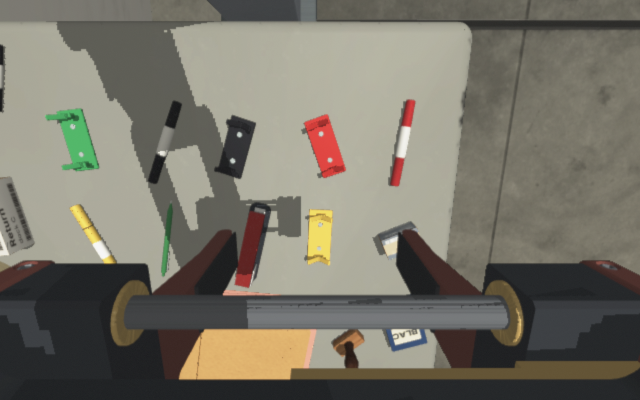

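View pics/w1.png

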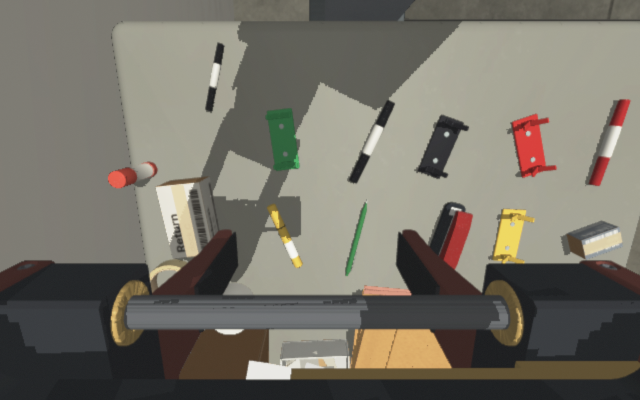

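Both wrist pictures show everything cleanly. In w0, the red marker is at (403,143), the red rest (325,146) and the yellow rest (320,237). In w1, the large black marker is at (372,142), the black rest (441,146), the green rest (283,140), the highlighter (285,235) and the pen (357,238). I segment each by height from the depth.

```bash
cat >> h.py <<'E'
V,U=np.mgrid[0:400,0:640]
def fit(c,uv,zmin=.003,zmax=.06):
    """component above the bench nearest pixel uv -> centre, long-axis angle, length, width, n, ztop"""
    P=world(c,U,V); ok=c['depth']>0
    near=ok&(np.hypot(U-uv[0],V-uv[1])<70)&(abs(P[...,2])<.02)
    h=P[...,2]-np.median(P[...,2][near])
    m=(ok&(h>zmin)&(h<zmax)).astype(np.uint8)
    n,L=cv2.connectedComponents(m)
    d=np.where(L>0,np.hypot(U-uv[0],V-uv[1]),1e9); l=L.flat[d.argmin()]
    p=P[L==l]; (cx,cy),(a,b),ang=cv2.minAreaRect((p[:,:2]*1000).astype(np.float32))
    th=np.radians(ang)+(np.pi/2 if b>a else 0)
    th=(th+np.pi/2)%np.pi-np.pi/2
    return np.array([cx,cy])/1000,th,max(a,b),min(a,b),len(p),h[L==l].max()
E
python3 - <<'E'
from h import *
S={'w0':dict(marker_red=(403,143),rest_red=(325,146),rest_yellow=(320,237),rest_black=(235,148),marker_black=(165,143)),
'w1':dict(marker_black=(372,142),rest_black=(441,146),rest_green=(283,140),highlighter_yellow=(285,235),pen_green=(357,238),decoy=(214,78),rest_red=(530,146),stapler=(442,241))}
for w in S:
    c=np.load(w+'.npz'); c={k:c[k] for k in c}
    for k,uv in S[w].items():
        r=fit(c,uv); print(w,k,r[0].round(4),'th',r[1].round(3),'LW',round(r[2],1),round(r[3],1),r[4],round(float(r[5]),4))
E
```

```text
w0 marker_red [0.4514 0.3169] th -0.13 LW 135.6 16.4 869 0.0188
w0 rest_red [0.4562 0.1943] th 0.334 LW 95.6 39.8 1435 0.0317
w0 rest_yellow [0.6083 0.1855] th -0.049 LW 93.5 39.8 1196 0.0312
w0 rest_black [0.4575 0.0506] th -0.319 LW 95.7 39.9 1468 0.0318
w0 marker_black [ 0.4501 -0.0615] th -0.41 LW 137.6 16.3 914 0.0181
w1 marker_black [ 0.4502 -0.0626] th -0.418 LW 137.2 16.0 859 0.0185
w1 rest_black [0.4596 0.0559] th -0.312 LW 95.8 52.8 1498 0.0319
w1 rest_green [ 0.4463 -0.2027] th 0.114 LW 95.6 39.8 1474 0.0321
w1 highlighter_yellow [ 0.6095 -0.2034] th 0.39 LW 121.5 16.1 623 0.0183
w1 pen_green [ 0.6163 -0.0793] th -0.22 LW 142.5 11.0 372 0.0107
w1 decoy [ 0.3529 -0.3043] th -0.266 LW 98.5 11.9 530 0.0145
w1 rest_red [0.4562 0.1933] th 0.336 LW 95.6 41.4 1572 0.0319
w1 stapler [0.597  0.0731] th -0.297 LW 97.6 34.5 1729 0.0544
```

```bash
cat >> h.py <<'E'
OBJ=dict(red=((.4514,.3169),-.13),black=((.4501,-.062),-.414),green=((.6163,-.0793),-.22),yellow=((.6095,-.2034),.39))
REST=dict(red=((.4562,.194),.335),black=((.4575,.0506),-.317),green=((.4463,-.2027),.114),yellow=((.609,.1855),-.049))
def task(k,pz=.002,up=.14):
    (x,y),th=OBJ[k]; q=quat(th+np.pi/2)
    let_go(); manip.move_pose([x,y,.10],q)
    manip.move_straight([x,y,pz],q,feed=.08)
    gripper_close(12); print(k,'grip',manip.current_grip_width(),manip.current_finger_force(),manip.current_tool_pos())
    manip.move_straight([x,y,up],q,feed=.2); print('lifted',manip.current_grip_width())
    (x,y),th=REST[k]; q=quat(th+np.pi/2)
    manip.move_pose([x,y,up],q); manip.move_straight([x,y,pz+.019],q,feed=.1)
    print('F',np.round(manip.current_contact_force(),1)); let_go(); manip.sleep(.2)
    manip.move_straight([x,y,.14],q,feed=.2); print('t',manip.current_t(),np.round(manip.current_joints(),2))
E
python3 - <<'E'
from h import *
for k in OBJ:
  for nm,T in (('obj',OBJ),('rest',REST)):
    (x,y),th=T[k]; a=np.array([np.cos(th),np.sin(th)])
    hs=[]
    for w in ('w0','w1'):
        c=np.load(w+'.npz'); c={i:c[i] for i in c}; P=world(c,U,V); d=P[...,:2]-[x,y]
        al=d@a; pe=d@[-a[1],a[0]]
        ok=(c['depth']>0)&(P[...,2]<.2)
        b=ok&(abs(al)<.05)&(abs(pe)<.1); f=ok&(abs(al)<.015)&(abs(pe)<.062)&(abs(pe)>.042)
        hs.append([round(float(P[...,2][m].max()),3) if m.any() else None for m in (b,f)])
    print(k,nm,'max h under body, fingers',hs, solve_ik([x,y,.01],quat(th+np.pi/2)) is not None)
task('red')
E
```

```text
red obj max h under body, fingers [[0.032, 0.003], [0.032, 0.003]] True
red rest max h under body, fingers [[0.032, 0.003], [0.032, 0.003]] True
black obj max h under body, fingers [[0.031, 0.003], [0.031, 0.003]] True
black rest max h under body, fingers [[0.032, 0.003], [0.032, 0.003]] True
green obj max h under body, fingers [[0.017, 0.004], [0.016, 0.003]] True
green rest max h under body, fingers [[0.033, 0.003], [0.032, 0.003]] True
yellow obj max h under body, fingers [[0.018, 0.002], [0.018, 0.003]] True
yellow rest max h under body, fingers [[0.052, 0.003], [0.05, 0.003]] True
red grip 0.016221487149087648 11.998892426490784 [0.45135945 0.31687134 0.00196959]
lifted 0.016238599974539265
F [ 0.2 -0.8 -0. ]
t 15.0 [ 0.26  0.31  1.83 -0.    1.   -1.64]
```

Run:
```python
from h import *
task('black'); task('green',pz=.0015); task('yellow')
manip.move_pose([.44,.12,.36],quat(np.pi/2)); c=cam('wrist','end0.png'); np.savez('e0.npz',**c)
manip.move_pose([.44,-.1,.36],quat(np.pi/2)); c=cam('wrist','end1.png'); np.savez('e1.npz',**c)
```

```text
black grip 0.01575306254884525 11.999963968992233 [ 0.45007308 -0.06200713  0.00196579]
lifted 0.015895136316250554
F [-0.5  0.9 -0.5]
t 23.5333 [-0.04  0.26  1.9  -0.    0.98 -1.29]
green grip 0.009544713901336464 11.98680767789483 [ 0.61628267 -0.07929591  0.00148226]
lifted 0.00947935724484651
F [-0.3  0.7 -0.9]
t 32.4083 [-0.57  0.3   1.84  0.    1.   -2.25]
yellow grip 0.015572938169038082 11.999208927154541 [ 0.60948591 -0.20341145  0.00197423]
lifted 0.015436546763594738
F [ 0.6  0.  -0.7]
t 41.5667 [ 0.19  0.49  1.52 -0.    1.13 -1.33]
```

View pics/end0.png

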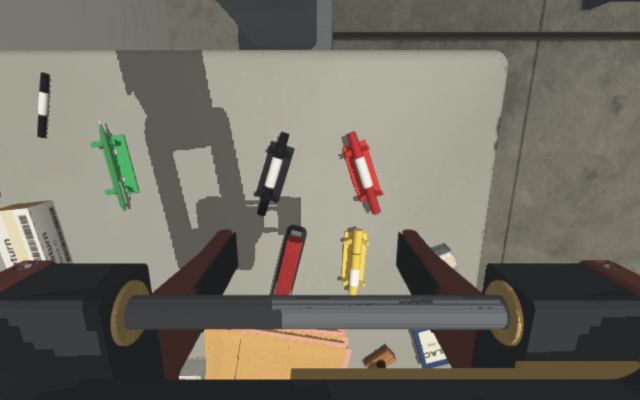

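View pics/end1.png

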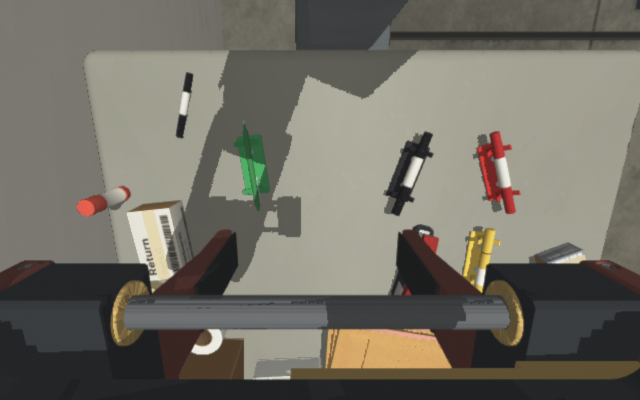

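Run:
```python
from h import *
for w in ('e0','e1'):
  c=np.load(w+'.npz'); c={i:c[i] for i in c}; P=world(c,U,V)
  for k in REST:
    (x,y),th=REST[k]; a=np.array([np.cos(th),np.sin(th)]); d=P[...,:2]-[x,y]; al=d@a; pe=d@[-a[1],a[0]]
    m=(c['depth']>0)&(abs(al)<.1)&(abs(pe)<.011)&(P[...,2]>.02)&(P[...,2]<.05)
    if m.sum()<100: continue
    r=cv2.minAreaRect(np.c_[al[m],pe[m]].astype(np.float32)*1000)
    s=np.polyfit(al[m],pe[m],1); print(w,k,'along/across mm',np.round(r[0],1),'size',np.round(r[1],1),'angle',s[0].round(3),'ztop',P[...,2][m].max().round(4))
```

```text
e0 red along/across mm [0.4 0. ] size [135.6  21.8] angle 0.003 ztop 0.0363
e0 black along/across mm [ 0.1 -0.1] size [136.9  21.7] angle -0.002 ztop 0.0368
e0 green along/across mm [-0.  -0.1] size [ 21.8 143.8] angle 0.002 ztop 0.0279
e0 yellow along/across mm [-0.6  0. ] size [119.9  21.9] angle -0.001 ztop 0.0356
e1 red along/across mm [0.3 0.3] size [ 20.7 135.8] angle 0.001 ztop 0.0362
e1 black along/across mm [ 0.8 -0.1] size [ 21.8 137.9] angle -0.003 ztop 0.0362
e1 green along/across mm [ 0.  -0.2] size [ 21.8 143.4] angle 0.001 ztop 0.0285
e1 yellow along/across mm [-4.3  0.2] size [ 20.6 111.9] angle -0.021 ztop 0.0356
```

Both end pictures show all four lying centred in the forks of their own rests (e.g. end0: black (274,172), red (362,172), green (115,165), yellow (355,262)). The stapler and carton look undisturbed. I hand the job in.

```bash
python3 -c "
from h import *
print(manip.current_t()); print(manip.job_done())"
```

```text
43.65
the job is handed in; nothing more can be done
None
```

The job is handed in at 43.7 s: the red marker, black marker, green pen and yellow highlighter each measured within about 1 mm of the middle of their own rests (one view partly blocked by the gripper read 4 mm for the yellow), and the stapler and carton were not touched.

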